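# Take up the end float of a sanding drum

## Task

The sanding drum is loose endways on its shaft. Loosen the winged set screw on the shaft collar, slide the collar along the shaft until it bears on the drum's hub with a gentle push of about 10 N against the spring washer, and tighten the set screw fully again while holding it there, so that the collar keeps the drum lightly loaded. Then let go; never ram the drum, and leave the things lying around where they are.

Things in the scene. Friction and masses are not known exactly. Their poses are not given: they have to be found in the camera images.
- sander: Fixed drum sander: green base plate, grey motor, level steel shaft 20 mm thick, axis 120 mm above the table. Origin on the table under the shaft; z up, +y along the shaft from its free end (y = -60 mm) to drum flank (55 mm radius, y about 137) and motor (y from 238). Base plate y = 115 to 415 mm, 170 wide. Place and yaw vary.
- collar: Steel shaft collar, 44 mm in diameter, 24 mm wide; origin on the shaft axis at mid width, axes those of the sander. It only slides along the shaft (no turning): about 1.5 N of drag with the screw loose, firmly held (50 N or more) with it tight. The set screw stands upright on its top, 22 mm above the shaft axis.
- screw_grip (a point): Grip point on the set screw's upright axis, 45 mm above the shaft axis. Its wing is an upright steel bar, 30 mm long (own x), 10 mm thick (own y), 26 mm tall, topping out 11 mm above this point. The point turns with the screw. Grip across the thickness from above; the collar can be dragged by the gripped wing.
- set_screw (a joint): Turn of the set screw, rad: 0 = fully tight (firm stop), grows anticlockwise seen from above as it loosens, to a stop at 1.7. Starts tight, at 0 to 0.1. Free of the shaft above 0.65 (loosen past that), clamps ever harder below; retightened means under 0.25. Takes 0.1 to 0.25 N m, stays where left. Wing's long axis has this yaw relative to the sander's x.
- drum: Sanding drum (110 mm) with a steel hub boss, 34 mm thick, 52 mm out of its flank. Frame: nominal boss end face on the shaft axis (sander y = 85 mm). Shims vary: the real face is up to 12 mm off along y; find it by touch or sight. A spring washer lets it give in +y, 6 N per mm, up to 6 mm. Over 22 N from the collar is ramming; 5 to 16 N must remain at the end.
- spanner: A loose steel spanner, 170 mm long, on the table near the sander; leave it.
- sleeve: A loose spare abrasive sleeve, a ring 90 mm in diameter and 60 mm tall, on the table; leave it.
- wax_tin: A loose metal tin, 72 mm in diameter and 50 mm tall, on the table; leave it.
- blank: A loose turned wood blank, 52 mm in diameter and 100 mm tall, standing on the table; leave it.

How it is judged:
By the outcome, as a careful person would: the job done as asked, in the order asked, and still so for the second after the job is handed in, with the robot touching nothing.
It also fails if it takes over 54 s, if anything falls off the work surface, if the arm or the gripper's body presses on something with over 40 N, if the wrist force passes 120 N, or if a joint passes its speed limit or range.

## Robot

A 7-joint arm with a two-finger parallel gripper is mounted at the origin on the work surface. World frame = base frame: x ahead of the robot, y to its left, z up, the work surface at z = 0. Lengths are in m, angles in degrees, forces in N, time in s.
With the tool pointing down it reaches from about 0.4 to 0.925 m from the base axis. Payload 5.6 kg.
Tool frame: the origin (TCP) lies at the very end of the fingers, on their centre line; the grasp point (between the pads) lies 19 mm behind it; z points along the fingers, y is the line along which they close (so a half turn about z gives the same grasp; the last joint's range is limited). The gripper opens to 85 mm and grips with 20 to 120 N. Pads are 22 mm wide; open, the fingers measure 114 mm over their backs; the gripper's body (76 mm by 85 mm) begins 54 mm behind the grasp point. The pads swing forward as they close: fully open they stand 13 mm farther back than shut.
Start: joints at [69.844, 26.786, -0.665, 91.828, 0.344, 61.387, -3.226], TCP at [0.198, -0.619, 0.231] pointing down, gripper open.
Joint ranges: [-144.91, 144.91], [-17.63, 115.5], [-89.93, 88.59], [15.96, 139.68], [-74.01, 254.01], [8.47, 105.57], [-167.45, 167.45]. Speed limits (degrees/s): [147.25, 147.25, 180, 180, 180, 180, 180].

## Interface

Orientations are given as [roll, pitch, yaw] about the fixed x, y, z axes, in that order (R = Rz(yaw) Ry(pitch) Rx(roll)).
In Python, from cell import state, grab_frame, camera_params, close_job gives the robot as it stands.
- The arm moves only by the tool carry_out, never from a script. Its argument "targets" is a list of rows, each an object with "grip": the gripper command: -1 is fully open, 1 is shut, values between are in proportion; "delta_pos": the shift along the tool's x, y, z in units of 25 mm (1.0 is 25 mm), a list of three; "rot": the turn, a rotation vector about the tool's x, y, z in units of 6 degrees (1.0 is 6 degrees), a list of three. A call has exactly 5 rows; each row is the pose to reach, as a shift and turn from the pose commanded when the call began, along the tool's axes at that moment; what a row does not reach only later rows make up. A row lasts 1/10 s, in which the tool goes at most 50 mm and 8.59 degrees, less where a joint would pass 70% of its speed; a pose out of reach is approached as far as the arm can. A call with a gripper value outside its range is refused whole. The fingers move at their own pace and stop on an object; the grip force is fixed at half the most. Time passes only in rows, so rows that repeat a pose let the fingers close, or fill a call up. It gives the time, the measured TCP pose, the force, the opening and the grip force at its end, in the units of the state.
- state(): the state, without advancing time (a new reading comes with each control period).
- grab_frame(name): name is "scene" or "top" or "wrist"; returns (picture, depth): 400x640x3 uint8, red, green, blue; 400x640 float32, m along the optical axis (not along the pixel's ray), 0 where there is no reading.
- camera_params(name): a dict with "fx", "fy", "cx", "cy" (pixels), "k1" (the pictures are not rectified: a ray, as slopes to the right and down, at radius r is drawn at 1 + k1 r^2 times it, then the intrinsics apply), "xyz" and "attitude" of the camera in the world; the wrist camera has in their place "mount" (4x4, takes a point from camera to tool coordinates, whose origin is the TCP and whose axes are the flange's). Camera axes: x right, y down, z forward; pixel columns grow to the right and rows downward; lengths in m; the calibration is good to about 2 mm. A picture is of the moment at which its call begins: read the wrist's pose just before it. camera_params takes no time and is no camera call.
- close_job(): hands the job in; it is judged then, once.
The state is a dict: "time_s": time; "joints": joint angles; "qvel": joint speeds; "joint_efforts": joint torques, N m; "position": TCP position; "ee_rot": TCP orientation; "force": force on the tool from outside, world axes, zero at the start; "wrist_torque": the same for the moment, N m; "finger_gap": opening from 0.0 (shut) to 1.0 (fully open); "grasp_force": force on a finger pad.
Only numpy, scipy, OpenCV 4.12 (cv2) and the standard library are available. Lean on these libraries where they do the work, as an engineer would, in place of code of your own. Each camera call takes 0.05 s, during which the arm holds its last target. There are 200 camera calls.

## Working session

There is one attempt and no reset: what is moved stays moved. The work goes in short steps, Python scripts to look and compute and a tool call to move; the robot and the scene stay as the last step left them, time stands still between calls to the robot, and variables do not carry over. Pictures are saved under pics/ and viewed, at most 10 in all, crops included, and the job is handed in when it is done.

Besides the shell and the picture viewer there is one more tool, called as name(argument=value, ...), one argument or row to a line, values as JSON. carry_out: Moves the arm, as the interface text tells. Its arguments: {"type":"object","properties":{"targets":{"type":"array"}},"required":["targets"]}

```bash
ls; mkdir -p pics; cat > h.py <<'E'
import numpy as np, cv2
from scipy.spatial.transform import Rotation as R
from cell import state, grab_frame, camera_params, close_job
def rays(cp,uv):
    uv=np.atleast_2d(np.float64(uv)); d=(uv-[cp["cx"],cp["cy"]])/[cp["fx"],cp["fy"]]; s=d.copy()
    for _ in range(20): s=d/(1+cp["k1"]*(s**2).sum(1,keepdims=True))
    return np.c_[s,np.ones(len(s))]
def pose(cp,st=None):
    if "mount" in cp:
        M=np.array(cp["mount"]); Rt=R.from_euler('xyz',st["ee_rot"],degrees=True).as_matrix()
        return Rt@M[:3,:3], Rt@M[:3,3]+st["position"]
    return None
E
python3 - <<'E'
from h import *
for n in ["scene","top","wrist"]:
    print(n,camera_params(n))
s=state();print(s)
for n in ["scene","top"]:
    p,d=grab_frame(n); cv2.imwrite(f"pics/{n}0.png",p[:,:,::-1]); np.savez(f"pics/{n}0.npz",p=p,d=d)
E
```

```text
pics
scene {'fx': 375.0406048266003, 'fy': 375.0406048266003, 'cx': 323.77572565827757, 'cy': 203.37832551302367, 'k1': 0.02248413137658632, 'xyz': array([ 1.00709387, -0.20058027,  0.5901866 ]), 'attitude': array([-136.77448786,    0.65651099,   80.86876297])}
top {'fx': 384.6791548112301, 'fy': 384.6791548112301, 'cx': 323.5462144662252, 'cy': 199.02786589594348, 'k1': -0.06380595052671134, 'xyz': array([ 0.47793637, -0.1405675 ,  0.76404656]), 'attitude': array([-172.31012306,    1.62615663,  -91.30160375])}
wrist {'fx': 338.3592602060494, 'fy': 338.3592602060494, 'cx': 314.61074435492037, 'cy': 197.5161012583872, 'k1': 0.013893800506379424, 'mount': array([[-7.77350226e-04, -9.59671808e-01, -2.81121713e-01,
         7.24486643e-02],
       [ 9.99999562e-01, -5.99378438e-04, -7.19059709e-04,
        -7.36806222e-04],
       [ 5.21563037e-04, -2.81122149e-01,  9.59671853e-01,
        -1.43972912e-01],
       [ 0.00000000e+00,  0.00000000e+00,  0.00000000e+00,
         1.00000000e+00]])}
{'time_s': 0.0, 'joints': array([69.84365762, 26.83725553, -0.66538114, 91.88263801,  0.34312262,
       61.38638512, -3.22519832]), 'qvel': array([ 0.09310489, -0.0479403 , -0.07468404, -0.02398217,  0.04655439,
       -0.02932974,  0.11942034]), 'joint_efforts': array([-2.91630913e-04, -5.32391453e+01,  2.11769727e-02, -2.51310575e+01,
        1.14013537e-02,  7.68774189e-03,  2.12260225e-06]), 'position': array([ 0.19731003, -0.61872624,  0.23031171]), 'ee_rot': array([-1.79895904e+02,  6.39723879e-03,  1.76897405e+01]), 'force': array([-0.12400651,  0.34320441, -0.77179664]), 'wrist_torque': array([0.01561082, 0.02982269, 0.03592022]), 'grasp_force': 0.0, 'finger_gap': 1.0018536566266227}
```

View pics/scene0.png

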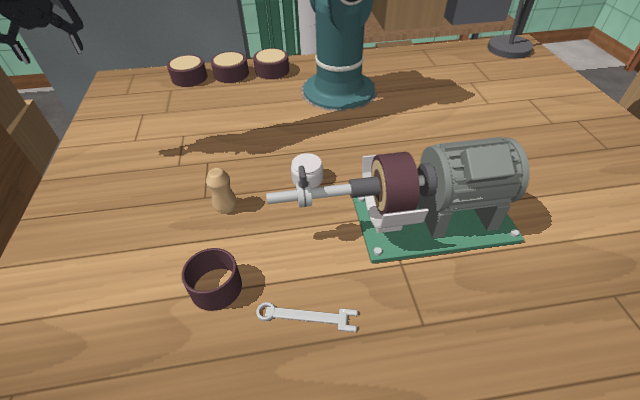

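View pics/top0.png

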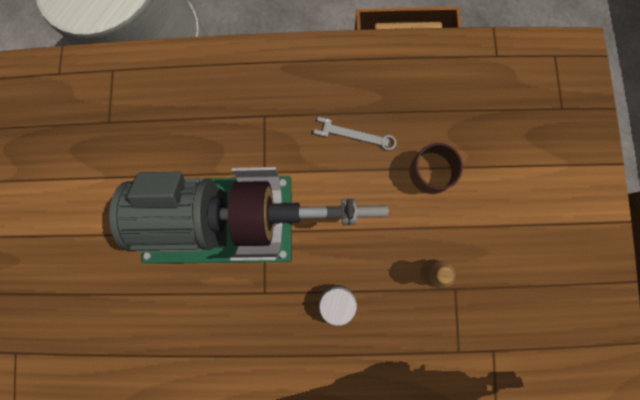

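```bash
cat >> h.py <<'E'
def cam(cp,st=None):
    if "mount" in cp: return pose(cp,st)
    return R.from_euler('xyz',cp["attitude"],degrees=True).as_matrix(), np.array(cp["xyz"])
def cloud(cp,d,st=None):
    v,u=np.mgrid[:d.shape[0],:d.shape[1]]
    r=rays(cp,np.c_[u.ravel(),v.ravel()])*d.reshape(-1,1)
    Rm,t=cam(cp,st); return (r@Rm.T+t).reshape(*d.shape,3)
def onplane(cp,uv,z,st=None):
    Rm,t=cam(cp,st); w=rays(cp,uv)@Rm.T; return t+w*((z-t[2])/w[:,2])[:,None]
E
python3 - <<'E'
from h import *
cp=camera_params("top"); f=np.load("pics/top0.npz"); P=cloud(cp,f["d"])
print("table z",np.median(P[330:360,150:300,2]))
for u in range(270,396,4):
    col=P[195:232,u]; i=col[:,2].argmax(); m=col[:,2]>0.10
    print(u,195+i,col[i].round(4), m.sum(), col[m].mean(0).round(4) if m.any() else '')
g=cv2.resize(f["p"][180:245,260:400],None,fx=5.5,fy=5.5,interpolation=cv2.INTER_CUBIC)
s=np.load("pics/scene0.npz"); g2=cv2.resize(s["p"][150:230,255:395],None,fx=5,fy=5,interpolation=cv2.INTER_CUBIC)
cv2.imwrite("pics/crop1.png",g2[:,:,::-1])
E
```

```text
table z -0.0011905381358308653
270 224 [ 0.4779 -0.1406  0.764 ] 37 [ 0.5424 -0.0365  0.1399]
274 214 [ 0.5404 -0.0426  0.1369] 19 [ 0.5426 -0.0418  0.1315]
278 211 [ 0.5451 -0.0493  0.137 ] 20 [ 0.5415 -0.0485  0.1316]
282 212 [ 0.5432 -0.056   0.1379] 20 [ 0.5413 -0.0552  0.1322]
286 215 [ 0.5382 -0.0624  0.1366] 20 [ 0.5412 -0.0618  0.1315]
290 213 [ 0.5412 -0.0692  0.138 ] 20 [ 0.5427 -0.0685  0.132 ]
294 211 [ 0.5446 -0.0756  0.136 ] 20 [ 0.5426 -0.0751  0.1316]
298 211 [ 0.5444 -0.0822  0.1357] 20 [ 0.5424 -0.0817  0.1312]
302 205 [ 0.4779 -0.1406  0.764 ] 13 [ 0.5378 -0.092   0.175 ]
306 213 [ 0.5415 -0.0948  0.129 ] 12 [ 0.5426 -0.0946  0.1263]
310 213 [ 0.5413 -0.1015  0.1293] 12 [ 0.5424 -0.1013  0.1262]
314 214 [ 0.5395 -0.1081  0.1288] 12 [ 0.5423 -0.108   0.1261]
318 212 [ 0.5426 -0.1148  0.1295] 12 [ 0.5421 -0.1147  0.1263]
322 210 [ 0.5458 -0.1215  0.1291] 12 [ 0.5419 -0.1213  0.1265]
326 211 [ 0.544  -0.1281  0.1287] 12 [ 0.5418 -0.128   0.1259]
330 212 [ 0.5423 -0.1347  0.1276] 12 [ 0.5416 -0.1347  0.1259]
334 210 [ 0.5451 -0.1414  0.131 ] 12 [ 0.5414 -0.1413  0.1263
[... 193 characters left out ...]
0 205 [ 0.5473 -0.1661  0.1767] 26 [ 0.5382 -0.1663  0.1652]
354 211 [ 0.5408 -0.1735  0.1484] 26 [ 0.5411 -0.174   0.1372]
358 210 [ 0.5442 -0.1811  0.1293] 12 [ 0.5421 -0.1813  0.1258]
362 214 [ 0.5374 -0.1875  0.1292] 12 [ 0.5418 -0.1879  0.1265]
366 210 [ 0.5437 -0.1943  0.1306] 12 [ 0.5416 -0.1945  0.127 ]
370 212 [ 0.5403 -0.2008  0.13  ] 12 [ 0.5415 -0.2012  0.1264]
374 211 [ 0.5416 -0.2073  0.1317] 12 [ 0.5413 -0.2078  0.1268]
378 211 [ 0.5416 -0.2141  0.1299] 12 [ 0.5412 -0.2145  0.126 ]
382 211 [ 0.5416 -0.2208  0.1286] 11 [ 0.5418 -0.2211  0.1266]
386 209 [ 0.5447 -0.2276  0.1287] 11 [ 0.5416 -0.2277  0.1264]
390 207 [ 0.562  -0.2532  0.0009] 0 
394 209 [ 0.5576 -0.2608  0.0022] 0
```

View pics/crop1.png

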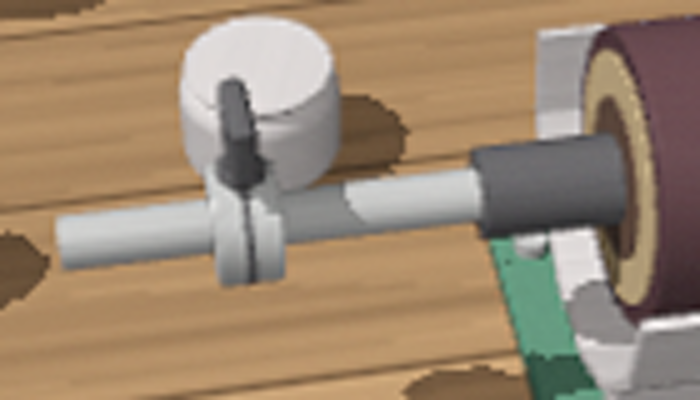

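```bash
python3 - <<'E'
from h import *
cp=camera_params("top"); f=np.load("pics/top0.npz"); P=cloud(cp,f["d"]); P=np.where(f["d"][...,None]>0,P,0)
Q=P[190:235,270:400]
w=Q[(Q[...,2]>0.155)&(Q[...,1]<-0.13)]
print("wing",len(w),w.mean(0),w.min(0),w.max(0)); r=cv2.minAreaRect((w[w[:,2]>.168][:,:2]*1000).astype(np.float32)); print(r)
print(w.round(4))
m=(Q[...,2]>0.122)&(Q[...,2]<.14)&((Q[...,1]<-.185)|((Q[...,1]>-.14)&(Q[...,1]<-.09)))
s=Q[m]; print("axis x=",np.polyfit(s[:,1],s[:,0],1))
# shaft end & boss edge & collar faces along row profile
for row in (210,211,212,213):print(row,[(u,*P[row,u,1:].round(4)) for u in (*range(297,304),*range(338,344),*range(352,358),*range(384,391))])
E
```

```text
wing 133 [ 0.54211839 -0.16519338  0.17309476] [ 0.52774707 -0.1707574   0.15558709] [ 0.55737348 -0.1601606   0.1770589 ]
((542.4324340820312, -165.51072692871094), (29.5233154296875, 9.876120567321777), 3.2690131664276123)
[[ 0.5571 -0.1635  0.1736]
 [ 0.5571 -0.165   0.1735]
 [ 0.557  -0.1665  0.1736]
 [ 0.5574 -0.1682  0.1706]
 [ 0.5555 -0.1618  0.1743]
 [ 0.5553 -0.1633  0.1756]
 [ 0.5553 -0.1649  0.175 ]
 [ 0.5551 -0.1664  0.1759]
 [ 0.5551 -0.1679  0.1763]
 [ 0.5556 -0.1697  0.1717]
 [ 0.5543 -0.1603  0.1719]
 [ 0.5536 -0.1617  0.1765]
 [ 0.5539 -0.1633  0.1742]
 [ 0.5536 -0.1648  0.1764]
 [ 0.5539 -0.1665  0.1735]
 [ 0.5536 -0.1679  0.1752]
 [ 0.554  -0.1696  0.1725]
 [ 0.5527 -0.1603  0.1717]
 [ 0.5523 -0.1617  0.1749]
 [ 0.5522 -0.1633  0.1751]
 [ 0.5523 -0.1648  0.1743]
 [ 0.5523 -0.1664  0.174 ]
 [ 0.5521 -0.1679  0.1749]
 [ 0.5523 -0.1695  0.1734]
 [ 0.5512 -0.1602  0.1718]
 [ 0.5507 -0.1617  0.1754]
 [ 0.5508 -0.1632  0.174 ]
 [ 0.5506 -0.1647  0.1751]
 [ 0.5506 -0.1663  0.1748]
 [ 0.5505 -0.1678  0.1753]
 [ 0.5507 -0.1694  0.1739]
 [ 0.5495 -0.1602  0.1726]
 [ 0.5494 -
[... 7041 characters left out ...]
1543), np.float64(0.139)), (343, np.float64(-0.1559), np.float64(0.1398)), (352, np.float64(-0.1688), np.float64(0.1765)), (353, np.float64(-0.1706), np.float64(0.1714)), (354, np.float64(-0.1738), np.float64(0.1394)), (355, np.float64(-0.1753), np.float64(0.1413)), (356, np.float64(-0.1771), np.float64(0.1398)), (357, np.float64(-0.1795), np.float64(0.1256)), (384, np.float64(-0.2242), np.float64(0.1269)), (385, np.float64(-0.226), np.float64(0.1258)), (386, np.float64(-0.2274), np.float64(0.1277)), (387, np.float64(-0.2295), np.float64(0.1246)), (388, np.float64(-0.2491), np.float64(-0.0021)), (389, np.float64(-0.2509), np.float64(-0.0003)), (390, np.float64(-0.2529), np.float64(-0.0009))]
```

```bash
cat >> h.py <<'E'
def goal(x,y,z,yaw,frm=None,rot=None):
    s=state(); p=np.array(s["position"]) if frm is None else np.array(frm)
    A=R.from_euler('xyz',s["ee_rot"] if rot is None else rot,degrees=True); B=R.from_euler('xyz',[180,0,yaw],degrees=True)
    print("pos",(A.inv().apply(np.array([x,y,z])-p)/0.025).round(3),"rot",(np.degrees((A.inv()*B).as_rotvec())/6).round(3))
E
python3 -c "
from h import *
goal(.541,-.1655,.23,3,[.198,-.619,.231])"
```

```text
pos [ 18.583 -13.114   0.06 ] rot [-0.016  0.003  2.448]
```

carry_out(
  targets=[
    {"grip": -1, "delta_pos": [0.65, -0.46, 0], "rot": [0, 0, 0]},
    {"grip": -1, "delta_pos": [1.8, -1.27, 0], "rot": [0, 0, 0]},
    {"grip": -1, "delta_pos": [3.2, -2.26, 0], "rot": [0, 0, 0]},
    {"grip": -1, "delta_pos": [4.6, -3.25, 0], "rot": [0, 0, 0]},
    {"grip": -1, "delta_pos": [6.0, -4.24, 0], "rot": [0, 0, 0]},
  ],
)

```text
time_s: 0.6
position: [0.3096, -0.4698, 0.2311]
ee_rot: [-180.0, -0.0, 17.7]
force: [0.6, 0.1, -0.3]
finger_gap: 1.003
grasp_force: 0.0
```

carry_out(
  targets=[
    {"grip": -1, "delta_pos": [1.4, -0.99, 0], "rot": [0, 0, 0]},
    {"grip": -1, "delta_pos": [2.8, -1.98, 0], "rot": [0, 0, 0]},
    {"grip": -1, "delta_pos": [4.2, -2.96, 0], "rot": [0, 0, 0]},
    {"grip": -1, "delta_pos": [5.6, -3.95, 0], "rot": [0, 0, 0]},
    {"grip": -1, "delta_pos": [7.0, -4.94, 0], "rot": [0, 0, 0]},
  ],
)

```text
time_s: 1.1
position: [0.4382, -0.2988, 0.2313]
ee_rot: [-180.0, 0.0, 17.8]
force: [0.6, -1.5, 0.3]
finger_gap: 1.004
grasp_force: 0.0
```

carry_out(
  targets=[
    {"grip": -0.6, "delta_pos": [1.4, -0.99, 0], "rot": [0, 0, 0.6]},
    {"grip": -0.4, "delta_pos": [2.8, -1.98, 0], "rot": [0, 0, 1.2]},
    {"grip": -0.2, "delta_pos": [4.2, -2.96, 0], "rot": [0, 0, 1.8]},
    {"grip": -0.1, "delta_pos": [5.2, -3.68, 0], "rot": [0, 0, 2.4]},
    {"grip": -0.1, "delta_pos": [5.58, -3.93, 0], "rot": [0, 0, 2.45]},
  ],
)

```text
time_s: 1.6
position: [0.5418, -0.1605, 0.2312]
ee_rot: [-179.9, -0.0, 3.3]
force: [0.2, -0.3, 0.1]
finger_gap: 0.548
grasp_force: 0.0
```

```bash
python3 - <<'E'
from h import *
import time
s=state(); p,d=grab_frame("wrist"); cp=camera_params("wrist")
print({k:np.round(v,4) for k,v in s.items()})
cv2.imwrite("pics/w1.png",p[:,:,::-1]); np.savez("pics/w1.npz",p=p,d=d)
P=cloud(cp,d,s); 
m=(d>0)&(P[...,2]>.167)&(P[...,2]<.185)&(abs(P[...,0]-.542)<.03)&(abs(P[...,1]+.165)<.03)
w=P[m]; print(len(w),w.mean(0)); print(cv2.minAreaRect((w[:,:2]*1000).astype(np.float32)), np.percentile(w[:,2],[5,50,95]))
vu=np.argwhere(m); print(vu.min(0),vu.max(0))
E
```

```text
{'time_s': np.float64(1.6), 'joints': array([ 23.374 ,  19.4667, -12.6138, 103.3213,   4.8149,  57.7405,
       -77.7803]), 'qvel': array([ -7.152 ,   3.8594,   0.9872,  -4.9436,   2.6966,   2.32  ,
       -10.0079]), 'joint_efforts': array([ 6.84000e-01, -4.42187e+01, -1.71180e+00, -2.42108e+01,
       -3.48000e-02, -8.52000e-02, -3.35300e-01]), 'position': array([ 0.5418, -0.1605,  0.2312]), 'ee_rot': array([-1.798999e+02, -2.500000e-02,  3.334000e+00]), 'force': array([ 0.202 , -0.2675,  0.1387]), 'wrist_torque': array([ 0.0506,  0.0142, -0.0391]), 'grasp_force': np.float64(0.0), 'finger_gap': np.float64(0.5476)}
743 [ 0.54449932 -0.16564202  0.17628159]
((543.1505126953125, -165.8311767578125), (29.592309951782227, 9.903349876403809), 1.0726412534713745) [0.17226352 0.17680609 0.17806158]
[191 317] [239 333]
```

View pics/w1.png

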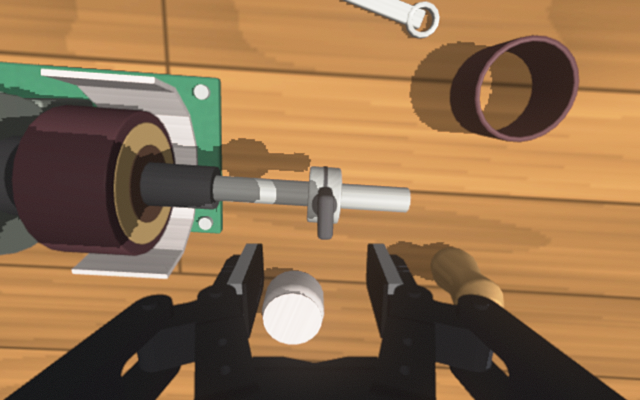

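```bash
python3 - <<'E'
from h import *
s=state(); print(s["time_s"],s["position"],s["ee_rot"],s["qvel"].round(2))
goal(.5427,-.1657,.149,2.6)
E
```

```text
1.65 [ 0.54207606 -0.16079246  0.23110251] [-1.79899831e+02 -3.51206244e-02  3.38748264e+00] [ 2.7  -0.8   1.92  1.2   0.39  0.14  4.15]
pos [0.011 0.203 3.284] rot [-0.017 -0.006  0.131]
```

carry_out(
  targets=[
    {"grip": -0.1, "delta_pos": [0.01, 0.1, 0.2], "rot": [0, 0, 0.1]},
    {"grip": -0.1, "delta_pos": [0.01, 0.2, 0.7], "rot": [0, 0, 0.1]},
    {"grip": -0.1, "delta_pos": [0.01, 0.2, 1.3], "rot": [0, 0, 0.1]},
    {"grip": -0.1, "delta_pos": [0.01, 0.2, 1.8], "rot": [0, 0, 0.1]},
    {"grip": -0.1, "delta_pos": [0.01, 0.2, 1.9], "rot": [0, 0, 0.1]},
  ],
)

```text
time_s: 2.15
position: [0.5389, -0.1721, 0.1814]
ee_rot: [-180.0, 0.2, 2.3]
force: [-0.1, -0.4, 0.4]
finger_gap: 0.552
grasp_force: 0.0
```

```bash
python3 - <<'E'
from h import *
cp=camera_params("wrist")
for i in range(2):
    s=state(); p,d=grab_frame("wrist"); print(s["position"],s["ee_rot"],s["force"])
P=cloud(cp,d,s)
m=(d>0)&(P[...,2]>.167)&(P[...,2]<.185)&(abs(P[...,0]-.542)<.03)&(abs(P[...,1]+.165)<.02)
w=P[m]; print(len(w),w.mean(0),cv2.minAreaRect((w[:,:2]*1000).astype(np.float32)), np.percentile(w[:,2],[5,50,95]))
cv2.imwrite("pics/w2.png",p[:,:,::-1])
goal(.5427,-.1657,.149,2.6)
E
```

```text
[ 0.53887713 -0.172099    0.18139759] [-179.95300891    0.23224108    2.2616935 ] [-0.07773303 -0.40551146  0.40314143]
[ 0.53945848 -0.17178558  0.18198266] [-1.79959314e+02  1.77536092e-01  2.29546250e+00] [0.05878815 0.09204691 0.43899787]
1238 [ 0.54497143 -0.16592932  0.17621728] ((543.2736206054688, -165.80966186523438), (29.81554412841797, 9.852090835571289), 2.267970561981201) [0.1719116  0.17676021 0.17801441]
pos [ 0.111 -0.232  1.358] rot [-0.003  0.015 -0.047]
```

carry_out(
  targets=[
    {"grip": -0.1, "delta_pos": [0.14, -0.22, 0], "rot": [0, 0, 0]},
    {"grip": -0.1, "delta_pos": [0.14, -0.22, 0], "rot": [0, 0, 0]},
    {"grip": -0.1, "delta_pos": [0.14, -0.22, 0.3], "rot": [0, 0, 0]},
    {"grip": -0.1, "delta_pos": [0.14, -0.22, 0.5], "rot": [0, 0, 0]},
    {"grip": -0.1, "delta_pos": [0.14, -0.22, 0.5], "rot": [0, 0, 0]},
  ],
)

```text
time_s: 2.75
position: [0.5435, -0.1651, 0.1702]
ee_rot: [-180.0, 0.1, 2.4]
force: [0.0, 0.6, -0.3]
finger_gap: 0.548
grasp_force: 0.0
```

```bash
python3 - <<'E'
from h import *
for i in range(2):
    s=state(); p,d=grab_frame("wrist"); print(s["position"],s["ee_rot"],s["force"])
goal(.5432,-.1658,.149,2.4)
E
```

```text
[ 0.54351559 -0.16513615  0.17022184] [-1.79975513e+02  1.04408670e-01  2.38907645e+00] [ 0.02361828  0.64916411 -0.28585708]
[ 0.54381334 -0.16517129  0.17065513] [-1.79984200e+02  6.84982056e-02  2.38853249e+00] [0.13316095 0.07445905 0.3239131 ]
pos [-0.034  0.02   0.879] rot [-0.001  0.006 -0.003]
```

carry_out(
  targets=[
    {"grip": -0.1, "delta_pos": [-0.02, 0.02, 0.3], "rot": [0, 0, 0]},
    {"grip": -0.1, "delta_pos": [-0.02, 0.02, 0.6], "rot": [0, 0, 0]},
    {"grip": -0.1, "delta_pos": [-0.02, 0.02, 0.8], "rot": [0, 0, 0]},
    {"grip": 0.2, "delta_pos": [-0.02, 0.02, 0.85], "rot": [0, 0, 0]},
    {"grip": 0.4, "delta_pos": [-0.02, 0.02, 0.85], "rot": [0, 0, 0]},
  ],
)

```text
time_s: 3.35
position: [0.5436, -0.1657, 0.1496]
ee_rot: [-180.0, 0.0, 2.4]
force: [0.6, 0.0, -0.3]
finger_gap: 0.301
grasp_force: 0.0
```

carry_out(
  targets=[
    {"grip": 0.7, "delta_pos": [0, 0, 0], "rot": [0, 0, 0]},
    {"grip": 0.9, "delta_pos": [0, 0, 0], "rot": [0, 0, 0]},
    {"grip": 1, "delta_pos": [0, 0, 0], "rot": [0, 0, 0]},
    {"grip": 1, "delta_pos": [0, 0, 0], "rot": [0, 0, 0]},
    {"grip": 1, "delta_pos": [0, 0, 0], "rot": [0, 0, 0]},
  ],
)

```text
time_s: 3.85
position: [0.544, -0.1667, 0.1503]
ee_rot: [179.9, -0.0, 2.3]
force: [-0.4, -3.6, 1.0]
finger_gap: 0.109
grasp_force: 59.9
```

```bash
python3 - <<'E'
from h import *
s=state(); print({k:np.round(v,3) for k,v in s.items() if k not in('qvel','joint_efforts')})
E
```

```text
{'time_s': np.float64(3.85), 'joints': array([ 22.771,  25.303, -11.531, 106.786,   6.624,  48.49 , -79.727]), 'position': array([ 0.544, -0.167,  0.15 ]), 'ee_rot': array([ 1.79932e+02, -4.40000e-02,  2.34700e+00]), 'force': array([-0.374, -3.619,  0.973]), 'wrist_torque': array([-0.948, -0.104, -0.034]), 'grasp_force': np.float64(59.913), 'finger_gap': np.float64(0.109)}
```

carry_out(
  targets=[
    {"grip": 1, "delta_pos": [0, 0, 0], "rot": [0, 0, -0.7]},
    {"grip": 1, "delta_pos": [0, 0, 0], "rot": [0, 0, -1.6]},
    {"grip": 1, "delta_pos": [0, 0, 0], "rot": [0, 0, -2.6]},
    {"grip": 1, "delta_pos": [0, 0, 0], "rot": [0, 0, -3.6]},
    {"grip": 1, "delta_pos": [0, 0, 0], "rot": [0, 0, -4.6]},
  ],
)

```text
time_s: 4.35
position: [0.5437, -0.1659, 0.1502]
ee_rot: [-180.0, 0.0, 30.2]
force: [-0.2, -2.2, 1.1]
finger_gap: 0.102
grasp_force: 60.0
```

carry_out(
  targets=[
    {"grip": 1, "delta_pos": [0, 0, 0], "rot": [0, 0, -1.0]},
    {"grip": 1, "delta_pos": [0, 0, 0], "rot": [0, 0, -2.0]},
    {"grip": 1, "delta_pos": [0, 0, 0], "rot": [0, 0, -3.0]},
    {"grip": 1, "delta_pos": [0, 0, 0], "rot": [0, 0, -4.0]},
    {"grip": 1, "delta_pos": [0, 0, 0], "rot": [0, 0, -5.0]},
  ],
)

```text
time_s: 4.85
position: [0.543, -0.1651, 0.1502]
ee_rot: [-179.9, 0.0, 60.2]
force: [-2.2, -1.2, 2.8]
finger_gap: 0.104
grasp_force: 60.3
```

carry_out(
  targets=[
    {"grip": 1, "delta_pos": [0, 0, 0], "rot": [0, 0, -0.5]},
    {"grip": 1, "delta_pos": [0, 0, 0], "rot": [0, 0, -0.5]},
    {"grip": 1, "delta_pos": [0, 0, 0], "rot": [0, 0, -0.5]},
    {"grip": 1, "delta_pos": [0, 0, 0], "rot": [0, 0, -0.5]},
    {"grip": 1, "delta_pos": [0, 0, 0], "rot": [0, 0, -0.5]},
  ],
)

```text
time_s: 5.35
position: [0.543, -0.1651, 0.1501]
ee_rot: [-179.9, 0.0, 62.9]
force: [-3.9, 0.4, 5.3]
finger_gap: 0.103
grasp_force: 60.6
```

```bash
python3 - <<'E'
from h import *
s=state(); p,d=grab_frame("top"); cp=camera_params("top"); P=cloud(cp,d)
cv2.imwrite("pics/t2.png",p[:,:,::-1])
print({k:np.round(v,3) for k,v in s.items() if k not in('qvel','joint_efforts')})
A=R.from_euler('xyz',s["ee_rot"],degrees=True)
print("world +x,+y per 10mm in tool units",(A.inv().apply([[.01,0,0],[.00005,.01,0]])/.025).round(3))
E
```

```text
{'time_s': np.float64(5.35), 'joints': array([ 33.272,  27.241, -25.18 , 106.139,  14.734,  49.944, -26.091]), 'position': array([ 0.543, -0.165,  0.15 ]), 'ee_rot': array([-1.79887e+02,  2.80000e-02,  6.29500e+01]), 'force': array([-3.905,  0.439,  5.302]), 'wrist_torque': array([0.124, 1.071, 0.107]), 'grasp_force': np.float64(60.603), 'finger_gap': np.float64(0.103)}
world +x,+y per 10mm in tool units [[ 0.182  0.356 -0.001]
 [ 0.357 -0.18   0.   ]]
```

carry_out(
  targets=[
    {"grip": 1, "delta_pos": [0.11, -0.05, 0], "rot": [0, 0, 0]},
    {"grip": 1, "delta_pos": [0.36, -0.18, 0], "rot": [0, 0, 0]},
    {"grip": 1, "delta_pos": [0.71, -0.36, 0], "rot": [0, 0, 0]},
    {"grip": 1, "delta_pos": [1.07, -0.54, 0], "rot": [0, 0, 0]},
    {"grip": 1, "delta_pos": [1.25, -0.63, 0], "rot": [0, 0, 0]},
  ],
)

```text
time_s: 5.9
position: [0.5432, -0.1295, 0.1501]
ee_rot: [-179.9, 0.0, 63.0]
force: [-3.9, -1.1, 5.0]
finger_gap: 0.104
grasp_force: 60.6
```

```bash
python3 - <<'E'
from h import *
s=state(); p,d=grab_frame("top"); cp=camera_params("top"); P=cloud(cp,d)
print({k:np.round(v,4) for k,v in s.items() if k not in('qvel','joint_efforts')})
cv2.imwrite("pics/t3.png",cv2.resize(p[170:250,220:400],None,fx=4,fy=4)[:,:,::-1])
# boss end / collar faces
for r in (208,210,212,214): print(r,[(u,*P[r,u,1:].round(4)) for u in range(295,330,1) if d[r,u]>0 and d[r,u+1]>0 and abs(P[r,u,2]-P[r,u+1,2])>.004])
E
```

```text
{'time_s': np.float64(5.9), 'joints': array([ 30.337 ,  26.5295, -25.7442, 107.3791,  14.7981,  49.4628,
       -29.755 ]), 'position': array([ 0.5432, -0.1295,  0.1501]), 'ee_rot': array([-1.799125e+02,  3.820000e-02,  6.300690e+01]), 'force': array([-3.9207, -1.0729,  4.9824]), 'wrist_torque': array([-0.3091,  1.01  , -0.    ]), 'grasp_force': np.float64(60.5675), 'finger_gap': np.float64(0.1039)}
208 []
210 []
212 []
214 []
```

View pics/t3.png

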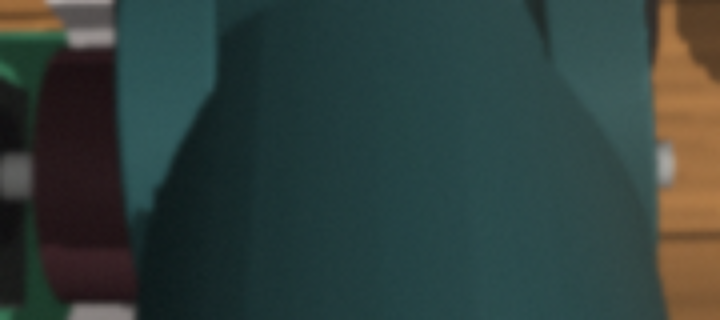

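carry_out(
  targets=[
    {"grip": 1, "delta_pos": [0.18, -0.09, 0], "rot": [0, 0, 0]},
    {"grip": 1, "delta_pos": [0.43, -0.22, 0], "rot": [0, 0, 0]},
    {"grip": 1, "delta_pos": [0.68, -0.34, 0], "rot": [0, 0, 0]},
    {"grip": 1, "delta_pos": [0.82, -0.41, 0], "rot": [0, 0, 0]},
    {"grip": 1, "delta_pos": [0.89, -0.45, 0], "rot": [0, 0, 0]},
  ],
)

```text
time_s: 6.45
position: [0.5433, -0.1048, 0.1501]
ee_rot: [-179.9, 0.0, 63.0]
force: [-3.6, -1.3, 4.9]
finger_gap: 0.105
grasp_force: 60.6
```

carry_out(
  targets=[
    {"grip": 1, "delta_pos": [0.04, -0.02, 0], "rot": [0, 0, 0]},
    {"grip": 1, "delta_pos": [0.07, -0.036, 0], "rot": [0, 0, 0]},
    {"grip": 1, "delta_pos": [0.11, -0.054, 0], "rot": [0, 0, 0]},
    {"grip": 1, "delta_pos": [0.14, -0.072, 0], "rot": [0, 0, 0]},
    {"grip": 1, "delta_pos": [0.14, -0.072, 0], "rot": [0, 0, 0]},
  ],
)

```text
time_s: 6.95
position: [0.5434, -0.1012, 0.1501]
ee_rot: [-179.9, 0.0, 63.0]
force: [-4.5, -0.6, 5.5]
finger_gap: 0.1
grasp_force: 60.6
```

carry_out(
  targets=[
    {"grip": 1, "delta_pos": [0.02, -0.01, 0], "rot": [0, 0, 0]},
    {"grip": 1, "delta_pos": [0.05, -0.026, 0], "rot": [0, 0, 0]},
    {"grip": 1, "delta_pos": [0.08, -0.04, 0], "rot": [0, 0, 0]},
    {"grip": 1, "delta_pos": [0.107, -0.054, 0], "rot": [0, 0, 0]},
    {"grip": 1, "delta_pos": [0.107, -0.054, 0], "rot": [0, 0, 0]},
  ],
)

```text
time_s: 7.45
position: [0.5434, -0.0983, 0.1501]
ee_rot: [-179.9, 0.0, 63.0]
force: [-3.7, -1.7, 6.0]
finger_gap: 0.109
grasp_force: 60.6
```

carry_out(
  targets=[
    {"grip": 1, "delta_pos": [0.02, -0.01, 0], "rot": [0, 0, 0]},
    {"grip": 1, "delta_pos": [0.035, -0.018, 0], "rot": [0, 0, 0]},
    {"grip": 1, "delta_pos": [0.055, -0.027, 0], "rot": [0, 0, 0]},
    {"grip": 1, "delta_pos": [0.072, -0.036, 0], "rot": [0, 0, 0]},
    {"grip": 1, "delta_pos": [0.072, -0.036, 0], "rot": [0, 0, 0]},
  ],
)

```text
time_s: 7.95
position: [0.5434, -0.0963, 0.1501]
ee_rot: [-179.9, 0.0, 63.0]
force: [-4.6, -0.8, 5.5]
finger_gap: 0.104
grasp_force: 60.6
```

carry_out(
  targets=[
    {"grip": 1, "delta_pos": [0.02, -0.01, 0], "rot": [0, 0, 0]},
    {"grip": 1, "delta_pos": [0.035, -0.018, 0], "rot": [0, 0, 0]},
    {"grip": 1, "delta_pos": [0.055, -0.027, 0], "rot": [0, 0, 0]},
    {"grip": 1, "delta_pos": [0.072, -0.036, 0], "rot": [0, 0, 0]},
    {"grip": 1, "delta_pos": [0.072, -0.036, 0], "rot": [0, 0, 0]},
  ],
)

```text
time_s: 8.45
position: [0.5434, -0.0943, 0.1501]
ee_rot: [-179.9, 0.0, 63.0]
force: [-3.9, -0.9, 5.8]
finger_gap: 0.101
grasp_force: 60.6
```

```bash
python3 - <<'E'
from h import *
s=state(); print(s["position"],s["force"]); p,d=grab_frame("scene"); s=state(); print(s["position"],s["force"])
cv2.imwrite("pics/s3.png",cv2.resize(p[130:240,280:440],None,fx=5,fy=5,interpolation=cv2.INTER_CUBIC)[:,:,::-1])
E
```

```text
[ 0.54343125 -0.09427749  0.15011863] [-3.87275619 -0.90861698  5.77356708]
[ 0.54339694 -0.09431998  0.15011033] [-3.64914442 -1.59529561  5.78994303]
```

View pics/s3.png

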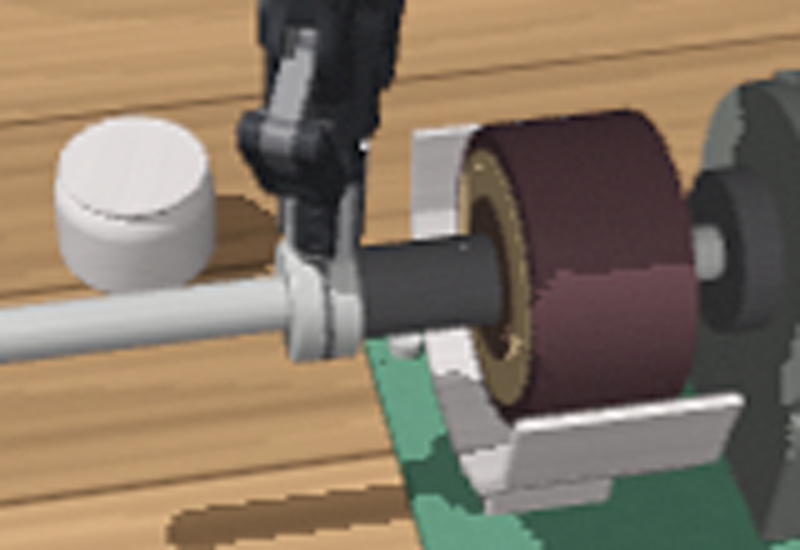

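carry_out(
  targets=[
    {"grip": 1, "delta_pos": [0.018, -0.009, 0], "rot": [0, 0, 0]},
    {"grip": 1, "delta_pos": [0.036, -0.018, 0], "rot": [0, 0, 0]},
    {"grip": 1, "delta_pos": [0.036, -0.018, 0], "rot": [0, 0, 0]},
    {"grip": 1, "delta_pos": [0.036, -0.018, 0], "rot": [0, 0, 0]},
    {"grip": 1, "delta_pos": [0.036, -0.018, 0], "rot": [0, 0, 0]},
  ],
)

```text
time_s: 9.0
position: [0.5434, -0.0938, 0.1501]
ee_rot: [-179.9, 0.1, 63.0]
force: [-3.6, -2.6, 5.3]
finger_gap: 0.107
grasp_force: 60.6
```

carry_out(
  targets=[
    {"grip": 1, "delta_pos": [0.018, -0.009, 0], "rot": [0, 0, 0]},
    {"grip": 1, "delta_pos": [0.036, -0.018, 0], "rot": [0, 0, 0]},
    {"grip": 1, "delta_pos": [0.036, -0.018, 0], "rot": [0, 0, 0]},
    {"grip": 1, "delta_pos": [0.036, -0.018, 0], "rot": [0, 0, 0]},
    {"grip": 1, "delta_pos": [0.036, -0.018, 0], "rot": [0, 0, 0]},
  ],
)

```text
time_s: 9.5
position: [0.5434, -0.0935, 0.1501]
ee_rot: [-180.0, 0.1, 62.9]
force: [-4.3, -3.5, 5.0]
finger_gap: 0.107
grasp_force: 60.6
```

carry_out(
  targets=[
    {"grip": 1, "delta_pos": [0.018, -0.009, 0], "rot": [0, 0, 0]},
    {"grip": 1, "delta_pos": [0.036, -0.018, 0], "rot": [0, 0, 0]},
    {"grip": 1, "delta_pos": [0.054, -0.027, 0], "rot": [0, 0, 0]},
    {"grip": 1, "delta_pos": [0.072, -0.036, 0], "rot": [0, 0, 0]},
    {"grip": 1, "delta_pos": [0.072, -0.036, 0], "rot": [0, 0, 0]},
  ],
)

```text
time_s: 10.0
position: [0.5434, -0.093, 0.1501]
ee_rot: [180.0, 0.2, 62.9]
force: [-4.3, -6.8, 5.1]
finger_gap: 0.101
grasp_force: 60.6
```

carry_out(
  targets=[
    {"grip": 1, "delta_pos": [0.018, -0.009, 0], "rot": [0, 0, 0]},
    {"grip": 1, "delta_pos": [0.036, -0.018, 0], "rot": [0, 0, 0]},
    {"grip": 1, "delta_pos": [0.036, -0.018, 0], "rot": [0, 0, 0]},
    {"grip": 1, "delta_pos": [0.036, -0.018, 0], "rot": [0, 0, 0]},
    {"grip": 1, "delta_pos": [0.036, -0.018, 0], "rot": [0, 0, 0]},
  ],
)

```text
time_s: 10.5
position: [0.5434, -0.0926, 0.1501]
ee_rot: [180.0, 0.2, 62.9]
force: [-3.4, -8.2, 4.5]
finger_gap: 0.103
grasp_force: 60.6
```

carry_out(
  targets=[
    {"grip": 1, "delta_pos": [0.018, -0.009, 0], "rot": [0, 0, 0]},
    {"grip": 1, "delta_pos": [0.043, -0.022, 0], "rot": [0, 0, 0]},
    {"grip": 1, "delta_pos": [0.043, -0.022, 0], "rot": [0, 0, 0]},
    {"grip": 1, "delta_pos": [0.043, -0.022, 0], "rot": [0, 0, 0]},
    {"grip": 1, "delta_pos": [0.043, -0.022, 0], "rot": [0, 0, 0]},
  ],
)

```text
time_s: 11.0
position: [0.5434, -0.0923, 0.1501]
ee_rot: [179.9, 0.3, 62.8]
force: [-3.4, -10.2, 5.5]
finger_gap: 0.103
grasp_force: 60.5
```

```bash
python3 - <<'E'
from h import *
F=[]
for i in range(4):
    s=state(); F.append(np.r_[s["force"],s["position"]*1000]); grab_frame("wrist")
print(np.round(F,2)); print(np.mean(F,0).round(2),s["wrist_torque"],s["joints"])
E
```

```text
[[ -3.41 -10.23   5.48 543.44 -92.26 150.13]
 [ -3.71 -10.2    4.11 543.43 -92.29 150.13]
 [ -4.7   -9.89   5.1  543.4  -92.26 150.11]
 [ -3.72  -9.72   4.73 543.43 -92.3  150.14]]
[ -3.89 -10.01   4.85 543.43 -92.28 150.13] [-2.05726951  0.86922844  0.15876456] [ 26.83579283  25.9265573  -26.13544845 108.39957927  15.14560609
  49.08787567 -34.20598087]
```

carry_out(
  targets=[
    {"grip": 1, "delta_pos": [0.018, -0.009, 0], "rot": [0, 0, 0.5]},
    {"grip": 1, "delta_pos": [0.018, -0.009, 0], "rot": [0, 0, 1.3]},
    {"grip": 1, "delta_pos": [0.018, -0.009, 0], "rot": [0, 0, 2.1]},
    {"grip": 1, "delta_pos": [0.018, -0.009, 0], "rot": [0, 0, 2.8]},
    {"grip": 1, "delta_pos": [0.018, -0.009, 0], "rot": [0, 0, 3.0]},
  ],
)

```text
time_s: 11.7
position: [0.5439, -0.0924, 0.1501]
ee_rot: [179.8, 0.2, 44.7]
force: [-1.5, -11.2, 3.4]
finger_gap: 0.108
grasp_force: 60.2
```

```bash
python3 - <<'E'
from h import *
F=[]
for i in range(4):
    s=state(); F.append(np.r_[s["force"],s["position"]*1000,s["ee_rot"][2]]); grab_frame("wrist")
print(np.round(F,2)); print(np.mean(F,0).round(2),s["wrist_torque"])
A=R.from_euler('xyz',s["ee_rot"],degrees=True)
print("world +y 1mm in tool units",(A.inv().apply([[.000005,.001,0]])/.025).round(4))
E
```

```text
[[ -1.5  -11.17   3.36 543.88 -92.41 150.15  44.71]
 [ -2.54 -11.39   2.89 543.89 -92.44 150.15  44.71]
 [ -2.13 -12.17   2.82 543.89 -92.41 150.13  44.78]
 [ -2.35 -11.24   3.54 543.89 -92.44 150.12  44.8 ]]
[ -2.13 -11.49   3.15 543.89 -92.43 150.14  44.75] [-2.37386137  0.58411682  0.08954194]
world +y 1mm in tool units [[ 0.0283 -0.0282 -0.0002]]
```

carry_out(
  targets=[
    {"grip": 1, "delta_pos": [0, 0, 0], "rot": [0, 0, 0.8]},
    {"grip": 1, "delta_pos": [0, 0, 0], "rot": [0, 0, 1.7]},
    {"grip": 1, "delta_pos": [0, 0, 0], "rot": [0, 0, 2.6]},
    {"grip": 1, "delta_pos": [0, 0, 0], "rot": [0, 0, 3.5]},
    {"grip": 1, "delta_pos": [0, 0, 0], "rot": [0, 0, 4.0]},
  ],
)

```text
time_s: 12.4
position: [0.5443, -0.093, 0.1502]
ee_rot: [179.7, 0.1, 20.6]
force: [-0.6, -13.0, 1.9]
finger_gap: 0.104
grasp_force: 60.1
```

carry_out(
  targets=[
    {"grip": 1, "delta_pos": [0, 0, 0], "rot": [0, 0, 0.8]},
    {"grip": 1, "delta_pos": [0, 0, 0], "rot": [0, 0, 1.6]},
    {"grip": 1, "delta_pos": [0, 0, 0], "rot": [0, 0, 2.4]},
    {"grip": 1, "delta_pos": [0, 0, 0], "rot": [0, 0, 3.2]},
    {"grip": 1, "delta_pos": [0, 0, 0], "rot": [0, 0, 3.5]},
  ],
)

```text
time_s: 12.9
position: [0.5445, -0.0936, 0.1503]
ee_rot: [179.6, -0.1, -0.3]
force: [-0.2, -14.7, 2.9]
finger_gap: 0.106
grasp_force: 60.2
```

```bash
python3 - <<'E'
from h import *
F=[]
for i in range(3):
    s=state(); F.append(np.r_[s["force"],s["position"]*1000,s["ee_rot"][2],s["wrist_torque"]]); grab_frame("wrist")
print(np.round(F,2)); 
E
```

```text
[[-2.1000e-01 -1.4670e+01  2.8800e+00  5.4449e+02 -9.3640e+01  1.5033e+02
  -3.4000e-01 -2.9300e+00  1.8000e-01  1.8000e-01]
 [ 4.0000e-02 -1.2960e+01  2.1500e+00  5.4446e+02 -9.3640e+01  1.5031e+02
  -3.7000e-01 -2.9800e+00  1.8000e-01  1.3000e-01]
 [-1.5300e+00 -1.3860e+01  2.1400e+00  5.4446e+02 -9.3630e+01  1.5031e+02
  -2.5000e-01 -2.9700e+00  1.8000e-01  1.0000e-01]]
```

carry_out(
  targets=[
    {"grip": 1, "delta_pos": [0, 0, 0], "rot": [0, 0, 0.4]},
    {"grip": 1, "delta_pos": [0, 0, 0], "rot": [0, 0, 0.8]},
    {"grip": 1, "delta_pos": [0, 0, 0], "rot": [0, 0, 0.8]},
    {"grip": 1, "delta_pos": [0, 0, 0], "rot": [0, 0, 0.8]},
    {"grip": 1, "delta_pos": [0, 0, 0], "rot": [0, 0, 0.8]},
  ],
)

```text
time_s: 13.55
position: [0.5445, -0.0937, 0.1504]
ee_rot: [179.5, -0.1, -4.7]
force: [-0.8, -15.8, 2.9]
finger_gap: 0.101
grasp_force: 73.6
```

```bash
python3 - <<'E'
from h import *
F=[]
for i in range(3):
    s=state(); F.append(np.r_[s["force"],s["position"]*1000,s["ee_rot"][2],s["wrist_torque"]]); grab_frame("wrist")
print(np.round(F,2)); 
E
```

```text
[[-7.7000e-01 -1.5780e+01  2.8800e+00  5.4455e+02 -9.3680e+01  1.5042e+02
  -4.7400e+00 -3.1300e+00  2.2000e-01  1.3700e+00]
 [-9.7000e-01 -1.5620e+01  2.9100e+00  5.4448e+02 -9.3670e+01  1.5038e+02
  -4.7400e+00 -3.1300e+00  2.2000e-01  1.4000e+00]
 [-1.0100e+00 -1.5480e+01  2.5700e+00  5.4452e+02 -9.3650e+01  1.5042e+02
  -4.7400e+00 -3.1200e+00  2.5000e-01  1.3900e+00]]
```

carry_out(
  targets=[
    {"grip": 1, "delta_pos": [0, 0.03, 0], "rot": [0, 0, -0.3]},
    {"grip": 1, "delta_pos": [0, 0.08, 0], "rot": [0, 0, -0.5]},
    {"grip": 1, "delta_pos": [0, 0.12, 0], "rot": [0, 0, -0.5]},
    {"grip": 1, "delta_pos": [0, 0.14, 0], "rot": [0, 0, -0.5]},
    {"grip": 1, "delta_pos": [0, 0.14, 0], "rot": [0, 0, -0.5]},
  ],
)

```text
time_s: 14.2
position: [0.5445, -0.0939, 0.1503]
ee_rot: [179.8, -0.1, -1.8]
force: [-1.2, -7.2, 3.0]
finger_gap: 0.106
grasp_force: 60.8
```

```bash
python3 - <<'E'
from h import *
F=[]
for i in range(3):
    s=state(); F.append(np.r_[s["force"],s["position"]*1000,s["ee_rot"][2],s["wrist_torque"]]); grab_frame("wrist")
print(np.round(F,2)); 
E
```

```text
[[-1.2100e+00 -7.1800e+00  3.0400e+00  5.4448e+02 -9.3940e+01  1.5034e+02
  -1.8100e+00 -1.5700e+00  1.4000e-01  5.8000e-01]
 [-6.8000e-01 -7.1900e+00  2.6400e+00  5.4448e+02 -9.3920e+01  1.5033e+02
  -1.8000e+00 -1.5600e+00  8.0000e-02  5.6000e-01]
 [-8.1000e-01 -7.9100e+00  1.4000e+00  5.4450e+02 -9.3920e+01  1.5036e+02
  -1.8000e+00 -1.6300e+00  7.0000e-02  5.8000e-01]]
```

carry_out(
  targets=[
    {"grip": 1, "delta_pos": [0, 0.05, 0], "rot": [0, 0, -0.2]},
    {"grip": 1, "delta_pos": [0, 0.1, 0], "rot": [0, 0, -0.2]},
    {"grip": 1, "delta_pos": [0, 0.12, 0], "rot": [0, 0, -0.2]},
    {"grip": 1, "delta_pos": [0, 0.12, 0], "rot": [0, 0, -0.2]},
    {"grip": 1, "delta_pos": [0, 0.12, 0], "rot": [0, 0, -0.2]},
  ],
)

```text
time_s: 14.85
position: [0.5445, -0.0942, 0.1504]
ee_rot: [-180.0, -0.1, -0.6]
force: [1.6, -2.2, 3.5]
finger_gap: 0.108
grasp_force: 60.4
```

carry_out(
  targets=[
    {"grip": 0.6, "delta_pos": [0, 0, 0], "rot": [0, 0, 0]},
    {"grip": 0.3, "delta_pos": [0, 0, 0], "rot": [0, 0, 0]},
    {"grip": 0.1, "delta_pos": [0, 0, 0], "rot": [0, 0, 0]},
    {"grip": 0.1, "delta_pos": [0, 0, 0], "rot": [0, 0, 0]},
    {"grip": 0.1, "delta_pos": [0, 0, -0.1], "rot": [0, 0, 0]},
  ],
)

```text
time_s: 15.35
position: [0.5433, -0.0944, 0.1521]
ee_rot: [-180.0, 0.1, -0.6]
force: [0.5, -0.1, -0.0]
finger_gap: 0.452
grasp_force: 0.0
```

carry_out(
  targets=[
    {"grip": 0.1, "delta_pos": [0, 0, -0.4], "rot": [0, 0, 0]},
    {"grip": 0.1, "delta_pos": [0, 0, -1.2], "rot": [0, 0, 0]},
    {"grip": 0.1, "delta_pos": [0, 0, -2.2], "rot": [0, 0, 0]},
    {"grip": 0.1, "delta_pos": [0, 0, -3.2], "rot": [0, 0, 0]},
    {"grip": 0.1, "delta_pos": [0, 0, -3.6], "rot": [0, 0, 0]},
  ],
)

```text
time_s: 15.85
position: [0.5451, -0.0947, 0.2458]
ee_rot: [180.0, -0.3, -0.6]
force: [-0.1, -0.3, 0.8]
finger_gap: 0.454
grasp_force: 0.0
```

carry_out(
  targets=[
    {"grip": 0.1, "delta_pos": [-1, 1, 0], "rot": [0, 0, 0]},
    {"grip": 0.1, "delta_pos": [-2, 2, 0], "rot": [0, 0, 0]},
    {"grip": 0.1, "delta_pos": [-3, 3, 0], "rot": [0, 0, 0]},
    {"grip": 0.1, "delta_pos": [-4, 4, 0], "rot": [0, 0, 0]},
    {"grip": 0.1, "delta_pos": [-4, 5, 0], "rot": [0, 0, 0]},
  ],
)

```text
time_s: 16.35
position: [0.4391, -0.2196, 0.2425]
ee_rot: [180.0, 0.1, -0.7]
force: [0.7, -0.2, 0.2]
finger_gap: 0.449
grasp_force: 0.0
```

carry_out(
  targets=[
    {"grip": 0.1, "delta_pos": [0, 1, 0], "rot": [0, 0, 0]},
    {"grip": 0.1, "delta_pos": [0, 2, 0], "rot": [0, 0, 0]},
    {"grip": 0.1, "delta_pos": [0, 3, 0], "rot": [0, 0, 0]},
    {"grip": 0.1, "delta_pos": [0, 3, 0], "rot": [0, 0, 0]},
    {"grip": 0.1, "delta_pos": [0, 3, 0], "rot": [0, 0, 0]},
  ],
)

```text
time_s: 16.85
position: [0.4412, -0.2934, 0.2422]
ee_rot: [-180.0, 0.0, -0.7]
force: [0.7, 0.1, -0.0]
finger_gap: 0.45
grasp_force: 0.0
```

```bash
python3 - <<'E'
from h import *
s=state(); print(s["time_s"],s["position"],s["force"])
cp=camera_params("top"); p,d=grab_frame("top"); P=cloud(cp,d); Q=P[185:240,270:400]; dd=d[185:240,270:400]
m=(dd>0)&(Q[...,2]>.168)&(Q[...,2]<.185)&(abs(Q[...,0]-.543)<.02)&(abs(Q[...,1]+.094)<.02)
w=Q[m]; print(len(w),cv2.minAreaRect((w[:,:2]*1000).astype(np.float32)))
for a,b in ((272,282),(286,310),):
  print([(u,*np.median(P[210:215,u],axis=0)[1:].round(4)) for u in range(a,b,2)])
cv2.imwrite("pics/t4.png",p[:,:,::-1])
E
```

```text
16.85 [ 0.441212   -0.29335793  0.24215557] [ 0.68841528  0.05254208 -0.04771233]
130 ((542.8775634765625, -93.3508529663086), (9.26574420928955, 29.379314422607422), 89.5015640258789)
[(272, np.float64(-0.0387), np.float64(0.1335)), (274, np.float64(-0.0424), np.float64(0.1355)), (276, np.float64(-0.0457), np.float64(0.1351)), (278, np.float64(-0.049), np.float64(0.1352)), (280, np.float64(-0.0524), np.float64(0.1357))]
[(286, np.float64(-0.0622), np.float64(0.1347)), (288, np.float64(-0.0655), np.float64(0.1344)), (290, np.float64(-0.0689), np.float64(0.1352)), (292, np.float64(-0.0723), np.float64(0.1362)), (294, np.float64(-0.0755), np.float64(0.1355)), (296, np.float64(-0.0788), np.float64(0.1344)), (298, np.float64(-0.0826), np.float64(0.1403)), (300, np.float64(-0.0888), np.float64(0.1739)), (302, np.float64(-0.092), np.float64(0.1752)), (304, np.float64(-0.0949), np.float64(0.174)), (306, np.float64(-0.0978), np.float64(0.1701)), (308, np.float64(-0.0994), np.float64(0.1473))]
```

View pics/t4.png

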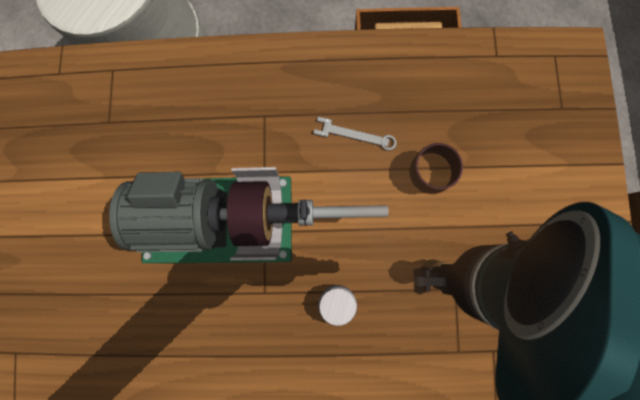

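```bash
python3 -c "
from h import *
print(close_job())"
```

```text
the job is handed in; nothing more can be done
None
```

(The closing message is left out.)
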